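Third hand: hold a heading tip on its spring for pinning

ROBOT

A 6-joint arm with a two-finger parallel gripper is mounted at the origin on the work surface. World frame = base frame: x ahead of the robot, y to its left, z up, the work surface at z = 0. Lengths are in m, angles in rad, forces in N, time in s.
With the tool pointing down it reaches from about 0.3 to 0.875 m from the base axis. Payload 6.4 kg.
Tool frame: the origin (TCP) lies midway between the tips of the shut fingers; the grasp point (between the pads) lies ctrl.grip_depth behind it (ctrl.grip_depth is the distance from the TCP to the grasp point, in m); x points along the fingers, y is the direction in which the jaws open and shut, and the axes are right-handed (so a half turn about x gives the same grasp; the last joint's range is limited). The gripper opens to 85 mm and grips with 20 to 120 N. Pads are 22 mm wide; open, the fingers measure 114 mm over their backs; the gripper's body (76 mm by 85 mm) begins 54 mm behind the grasp point. The pads swing forward as they close: fully open they stand 13 mm farther back than shut.
Start: joints at [1.043, 0.181, 1.607, -0, 1.354, -0.206], TCP at [0.182, 0.546, 0.231] pointing down, gripper open.
Joint ranges: [-2.99, 2.99], [-0.89, 2.07], [0.3, 2.58], [-1.14, 4.28], [0, 2.63], [-3.12, 3.12]. Speed limits (rad/s): [2.57, 2.57, 3.01, 3.14, 3.14, 3.14].

INTERFACE

Orientations are given as a unit quaternion [w, x, y, z].
In Python, from bench import ctrl gives the robot as it stands.
- The arm moves only by the tool carry_out, never from a script. Its argument "motion" is one flat list of numbers, 7 for each row, row after row: the turn, a rotation vector about the tool's x, y, z in degrees, then the shift along the tool's x, y, z in m, then the gripper's target within -1 to 1 (shut at 1, half-way at 0, fully open at -1). A call has 1 to 10 rows; each row shifts and turns the pose as measured when the row begins, along the tool's axes as they then stand; what a row does not reach is not made up. A row lasts 1/10 s, in which the tool goes at most 50 mm and 8.59 degrees, less where a joint would pass 70% of its speed; a pose out of reach is approached as far as the arm can. A call with a gripper value outside its range is refused whole. The fingers move at their own pace and stop on an object; the grip force is fixed at half the most. Time passes only in rows, so rows that do not move let the fingers close. It gives the time, the measured TCP pose, the force and the opening at its end, in the units of the state.
- ctrl.get_obs(): the state, without advancing time (a new reading comes with each control period).
- ctrl.camera(name): name is "scene" or "top"; returns the picture (384x512x3 uint8, blue, green, red); there is no depth.
- ctrl.camera_params(name): a dict with "mtx" (3x3 intrinsics, pixels), "pose" (4x4, takes a point from camera to world coordinates). Camera axes: x right, y down, z forward; pixel columns grow to the right and rows downward; lengths in m; the calibration is good to about 2 mm. A picture is of the moment at which its call begins. camera_params takes no time and is no camera call.
- ctrl.hand_in(): hands the job in, once; it reports no verdict.
Trained networks look in the newest picture that a camera, given by its name, has taken for a name from the list of things; names that differ only in an ending like _2 or _b are one class to them, and where a whole thing is asked for, a point or a joint stands for the part that bears it (a point fixed in the world has none). Each returns a list of dicts, best first, with "conf" (0 to 1); they miss things now and then, are a little off and sometimes report something else, mostly with a low value. They report only what shows in the picture. A call takes as long as a camera call. They do not tell look-alikes from the thing itself.
- ctrl.boxes_of(camera, thing): "point" ([x, y, z] in m, in the coordinates of the camera as it stood for that picture, good to about 4 mm: the middle of the surface that is visible of it).
- ctrl.trace(camera, thing): "pixels" (384x512 bool, what is visible of it).
- ctrl.landmark_of(camera, thing): "point" ([x, y, z] in m, in the coordinates of the camera as it stood for that picture, good to about 4 mm: a listed point, or the origin of a listed thing).
The state is a dict: "time_s": time; "q": joint angles; "dq": joint speeds; "joint_efforts": joint torques, N m; "eef_pos": TCP position; "eef_rot": TCP orientation; "wrist_force": force on the tool from outside, world axes, zero at the start; "torque": the same for the moment, N m; "opening": opening from 0.0 (shut) to 1.0 (fully open).
Only numpy, scipy, OpenCV 4.12 (cv2) and the standard library are available. Lean on these libraries where they do the work, as an engineer would, in place of code of your own. Each camera call takes 0.05 s, during which the arm holds its last target. There are 200 camera calls.

TASK

Take the heading tip with the broad round head from the rack, put its shank into the steel socket of the clamped ash handle and press it down on the spring inside with a steady 12 newtons or so, its collar about 9 mm short of the socket rim and never driven down onto it. Finish while still gripping and pressing it like that, as a third hand for the smith who will drive in the cross-pin. Leave the other two tips, the bottle and the stake where they are.

Things in the scene. Friction and masses are not known exactly. Their poses are not given: they have to be found in the camera images.
- round_tip_head (a point): centre of the broad round head (cylinder 36 mm diameter, 25 mm tall, top edge bevelled) of the steel heading tip to take, which stands upright in any one of the rack's three holes, head on top. This point lies 12.5 mm below its top, 37.5 mm above the collar's underside, 91.5 mm above the foot of the shank
- round_tip: the same tip as a whole, about 260 g; origin at the foot of its shank, z axis up along it. From the top down: head 25 mm; neck 18 mm diameter, 17 mm long; collar 26 mm diameter, 8 mm thick; round shank 16 mm diameter, 54 mm long, foot bevelled; 104 mm in all
- square_tip_head (a point): centre of the head of the square-headed tip (24 x 24 x 25 mm block; the rest as the round tip), in another hole of the rack; leave it alone
- point_tip_head (a point): middle of the slim pointed head of the third tip (cone 18 mm wide below, 6 mm on top, 25 mm tall; the rest as the round tip), in another hole of the rack; leave it alone
- rack: fixed wooden rack block, 75 mm (its x) by 230 mm (its y), 65 mm high, origin at the centre of its underside; three holes of 20 mm diameter in a row along its y axis, 75 mm apart, in which the tips stand with their collars resting on the top
- handle: ash tool handle clamped upright in a fixed block 100 x 101 mm, 50 mm high (clamp bolts reach 59 mm from the middle along its y); origin on the bench under the handle's axis, z up. It rises from the block to 78 mm and carries an upright steel socket tube, 29 mm outside, 21 mm bore, open on top, rim 135 mm above the bench
- socket_mouth (a point): centre of the open mouth of the steel socket, in the plane of its rim, 135 mm above the bench
- plunger: flat brass spring plunger in the socket's bore, 18 mm wide; origin at the centre of its top face, 30 mm below the rim when unloaded. The shank's foot presses on it. Spring: 0.8 N per mm pushed down, from nothing: 12 N at 15 mm, with the foot 45 mm below the rim, collar's underside 9 mm and head centre 46.5 mm above it. At 24 mm the collar meets the rim. The tip's weight sinks it some 3 mm
- bottle: amber glass bottle, 66 mm diameter, 170 mm high, standing on the bench; origin at the centre of its underside; leave it alone
- stake: iron anvil horn stake, 80 mm square foot, 102 mm high, horn pointing to its +y, reaching 117 mm from the middle; origin at the centre of its underside; leave it alone
Not all that is in view belongs to the job. Leave any green look-alike of the round_tip alone.

How it is judged:
On the way, in this order (a step that is already met when the one before it is completed fails the run):
1. the round-headed tip is lifted clear of the rack, its shank foot more than 85 mm above the bench (height (world z) of round_tip above 0.085 m and contact force between round_tip and the fingers above 1 N), for 0.1 s.
2. the tip presses on the plunger in the socket with 8 to 16 N, unbroken for 1.5 s (contact force between round_tip and plunger between 8 and 16 N and horizontal distance between round_tip and socket_mouth below 0.005 m), for 1.5 s.
At the end, for the whole second after the job is handed in: Round tip gripped, still, in the socket within 5 mm of its axis and 0.15 rad of upright, collar 3 to 15 mm above the rim, pressing on the plunger with 8 to 16 N through the last second; other tips within 20 mm, bottle and stake within 30 mm of their places (all of step 2 and contact force between round_tip and the fingers above 2 N and z of round_tip in the frame of socket_mouth between -0.051 and -0.039 m and angle between the z axis of round_tip and the z axis of handle, either way round below 0.15 rad and linear speed of round_tip below 0.02 m/s and distance of each of square_tip_head, point_tip_head from where it was at the start of the episode below 0.02 m and distance of each of bottle, stake from where it was at the start of the episode below 0.03 m); the arm keeps its last pose, push and grip.
It fails at once if the collar is driven down onto the socket rim (z of plunger in the frame of socket_mouth below -0.0535 m).
It fails at once if another tip is moved by more than 20 mm (distance of any of square_tip_head, point_tip_head from where it was at the start of the episode above 0.02 m).
It fails at once if the bottle or the stake is moved by more than 30 mm (distance of any of bottle, stake from where it was at the start of the episode above 0.03 m).
It also fails if it takes over 48 s, if anything falls off the work surface, if the arm or the gripper's body presses on something with over 40 N, if the wrist force passes 120 N, or if a joint passes its speed limit or range.

## Working session

There is one attempt and no reset: what is moved stays moved. The work goes in short steps, Python scripts to look and compute and a tool call to move; the robot and the scene stay as the last step left them, time stands still between calls to the robot, and variables do not carry over. Pictures are saved under pics/ and viewed, about 8 in all and at most 12, crops included, and the job is handed in when it is done.

Besides the shell and the picture viewer there is one more tool, called after ">>>" as name(argument=value, ...) on one line, values as JSON. carry_out: Moves the arm, as the interface text tells. Its arguments: {"type":"object","properties":{"motion":{"type":"array"}},"required":["motion"]}

```bash
mkdir -p pics
cat > h.py <<'E'
import numpy as np, cv2
from bench import ctrl
from scipy.spatial.transform import Rotation as R
def rot(o): return R.from_quat(np.roll(o["eef_rot"],-1))
def world(cam,p):
    return (np.array(ctrl.camera_params(cam)["pose"])@np.append(p,1))[:3]
def proj(cam,p):
    P=ctrl.camera_params(cam); c=np.linalg.inv(P["pose"])@np.append(p,1); u=P["mtx"]@c[:3]; return u[:2]/u[2]
def look(cam,things):
    for t in things:
        for d in ctrl.landmark_of(cam,t)[:3]:
            w=world(cam,d["point"]); print(cam,t,round(d["conf"],2),w.round(4),proj(cam,w).round())
E
python3 - <<'E'
from h import *
a=ctrl.camera("scene");b=ctrl.camera("top")
cv2.imwrite("pics/a.png",np.vstack([cv2.resize(a,(400,300)),cv2.resize(b,(400,300))]))
cv2.imwrite("pics/s.png",a);cv2.imwrite("pics/t.png",b)
T=["round_tip_head","round_tip","square_tip_head","point_tip_head","rack","handle","socket_mouth","bottle","stake"]
look("scene",T);look("top",T)
o=ctrl.get_obs();print(o,ctrl.grip_depth,rot(o).as_matrix().round(3))
for c in("scene","top"):print(ctrl.camera_params(c)["pose"])
E
```

```text
scene round_tip_head 0.9 [0.6756 0.1748 0.0894] [318. 273.]
scene round_tip_head 0.85 [0.4406 0.1965 0.0888] [387. 227.]
scene round_tip_head 0.74 [0.5586 0.203  0.1014] [363. 248.]
scene round_tip 0.91 [ 6.753e-01  1.708e-01 -3.000e-04] [312. 301.]
scene round_tip 0.68 [ 4.398e-01  1.956e-01 -4.000e-04] [379. 255.]
scene point_tip_head 0.56 [0.5695 0.1294 0.1037] [332. 233.]
scene handle 0.72 [ 0.5909 -0.225  -0.0014] [226. 206.]
scene bottle 0.74 [ 0.5178 -0.4245 -0.0014] [206. 172.]
scene stake 0.91 [7.754e-01 2.940e-02 3.000e-04] [234. 288.]
top round_tip_head 0.77 [0.4382 0.1996 0.0909] [148. 245.]
top round_tip_head 0.61 [0.6733 0.1761 0.0921] [162. 152.]
top round_tip_head 0.59 [0.5617 0.2067 0.1054] [146. 195.]
top round_tip 0.62 [ 6.738e-01  1.744e-01 -1.000e-04] [171. 160.]
top round_tip 0.57 [0.4367 0.1978 0.0012] [158. 246.]
top round_tip 0.56 [0.5585 0.2032 0.0091] [158. 201.]
top square_tip_head 0.5 [0.5488 0.2837 0.101 ] [115. 200.]
top point_tip_head 0.61 [0.5616 0.133  0.1018] [176. 195.]
top rack 0.58 [0.5523 0.2051 0.0033] [158. 203.]
top handle 0.89 [ 0.5895 -0.22
[... 581 characters left out ...]
ray([ 0.69796496,  0.11329987,  0.69797596, -0.11330321]), 'wrist_force': array([-0.0168451 ,  0.02757939, -0.25236846]), 'torque': array([ 0.03037682, -0.03678391, -0.01258985]), 'opening': 0.9999269990865629} 0.0187 [[-0.     0.316  0.949]
 [-0.     0.949 -0.316]
 [-1.    -0.    -0.   ]]
[[-0.72220913  0.37147874 -0.5834531   1.1045121 ]
 [ 0.69147208  0.4081835  -0.5960307   0.44138283]
 [ 0.0167432  -0.83390034 -0.55166103  0.6072211 ]
 [ 0.          0.          0.          1.        ]]
[[ 0.00265475 -0.98696277  0.16092684  0.43351471]
 [-0.99998544 -0.00337618 -0.0042097  -0.06584708]
 [ 0.00469813 -0.16091332 -0.98695736  1.02508547]
 [ 0.          0.          0.          1.        ]]
```

View pics/s.png

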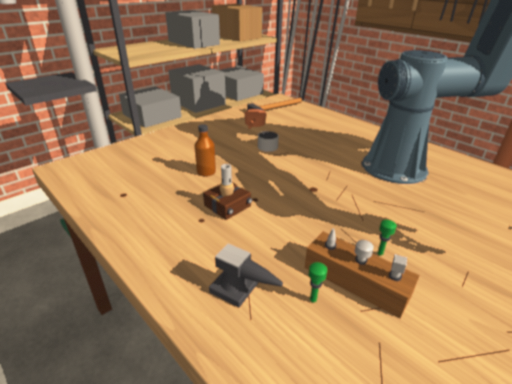

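View pics/t.png

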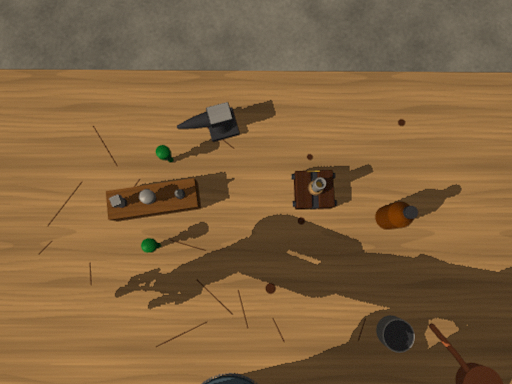

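The grey round-headed tip stands in the rack's middle hole. In the scene picture it is at about (363,248), in the top picture at about (147,196). The pointed tip (179,193) and the square tip (116,200) are on either side of it. Two green look-alikes stand at (163,152) and (149,245) in the top picture. The socket mouth is at about (319,184). I'll move over the rack now.

>>> carry_out(motion=[0,0,0,0,-0.02,0.046,-1,0,0,0,0,-0.02,0.046,-1,0,0,0,0,-0.02,0.046,-1,0,0,0,0,-0.02,0.046,-1,0,0,0,0,-0.02,0.046,-1,0,0,0,0,-0.02,0.046,-1,0,0,0,0,-0.02,0.046,-1,0,0,0,0,-0.02,0.046,-1])

```text
time_s: 1.8
eef_pos: [0.4797, 0.2805, 0.2322]
eef_rot: [0.699, 0.11, 0.698, -0.107]
wrist_force: [0.3, 1.6, 0.1]
opening: 0.999
```

```bash
cat >> h.py <<'E'
def info():
    o=ctrl.get_obs();m=rot(o).as_matrix()
    print("t",round(o["time_s"],2),"tcp",o["eef_pos"].round(4),"F",o["wrist_force"].round(1),"op",round(o["opening"],3),"q",o["q"].round(2),"yang",np.degrees(np.arctan2(m[1,1],m[0,1])).round(2),"tilt x",m[:,0].round(3))
    return o
def to(pos,ang):
    """remaining shift in tool axes, and jaw turn about tool x (deg), for a tool pointing down"""
    o=info();m=rot(o);d=m.inv().apply(np.array(pos)-o["eef_pos"])
    tgt=R.from_matrix(np.array([[0,-np.sin(0),0]]*3)) if 0 else None
    a=np.radians(ang);y=np.array([np.cos(a),np.sin(a),0]);x=np.array([0,0,-1.]);T=R.from_matrix(np.c_[x,y,np.cross(x,y)])
    print("shift",d.round(4),"turn",np.degrees((m.inv()*T).as_rotvec()).round(2))
E
sed -i '/tgt=/d' h.py
python3 - <<'E'
from h import *
print(ctrl.camera_params("top")["mtx"])
ctrl.camera("top");ctrl.camera("scene")
look("top",["round_tip_head","square_tip_head","point_tip_head","rack","socket_mouth"])
look("scene",["round_tip_head","square_tip_head","point_tip_head","rack","socket_mouth"])
to([.56,.205,.2],4)
E
```

```text
[[375.21741063   0.         258.18609141]
 [  0.         375.21741063 186.16691189]
 [  0.           0.           1.        ]]
top round_tip_head 0.75 [0.5604 0.2078 0.104 ] [146. 195.]
top round_tip_head 0.72 [0.6745 0.1758 0.0928] [162. 151.]
top round_tip_head 0.62 [0.4418 0.2029 0.0896] [147. 244.]
top square_tip_head 0.63 [0.5474 0.2813 0.1005] [116. 200.]
top point_tip_head 0.46 [0.5638 0.1342 0.0972] [176. 194.]
top rack 0.91 [0.5557 0.203  0.0037] [158. 202.]
top socket_mouth 0.65 [ 0.5868 -0.2156  0.1315] [319. 183.]
scene round_tip_head 0.84 [0.5574 0.2019 0.0992] [363. 248.]
scene round_tip_head 0.79 [0.441  0.1979 0.0889] [388. 228.]
scene round_tip_head 0.7 [0.6754 0.1709 0.0889] [316. 272.]
scene square_tip_head 0.59 [0.5461 0.2779 0.1012] [399. 264.]
scene point_tip_head 0.7 [0.57   0.1274 0.1045] [331. 232.]
scene rack 0.73 [ 0.5884 -0.2197  0.1345] [226. 166.]
scene rack 0.67 [ 0.5604  0.2031 -0.0022] [355. 282.]
scene socket_mouth 0.7 [ 0.5866 -0.2233  0.1365] [226. 165.]
t 2.4 tcp [0.4777 0.2829 0.232 ] F [-0.6 -0.5  0.1] op 1.001 q [ 0.32  0.13  1.66  0.    1.35 -0.95] yang 72.42 tilt x [ 0.002  0.004 -1.   ]
shift [ 0.0318 -0.0495  0.102 ] turn [68.42 -0.12 -0.24]
```

>>> carry_out(motion=[0,0,0,0.008,-0.017,0.034,-1,0,0,0,0.008,-0.017,0.034,-1,0,0,0,0,-0.016,0.034,-1,8.5,0,0,0,0,0,-1,8.5,0,0,0,0,0,-1,8.5,0,0,0,0,0,-1,8.5,0,0,0,0,0,-1,8.5,0,0,0,0,0,-1,8.5,0,0,0,0,0,-1,8.5,0,0,0,0,0,-1])

```text
time_s: 3.4
eef_pos: [0.5608, 0.2069, 0.2156]
eef_rot: [0.552, 0.444, 0.552, -0.44]
wrist_force: [-0.5, -0.3, 0.1]
opening: 1.0
```

```bash
python3 -c "
from h import *
to([.559,.205,.2],7.5)"
```

```text
t 3.4 tcp [0.5608 0.2069 0.2156] F [-0.5 -0.3  0.1] op 1.0 q [ 0.15  0.24  1.57  0.    1.33 -0.07] yang 12.68 tilt x [ 0.003  0.005 -1.   ]
shift [ 0.0156 -0.0022  0.0015] turn [ 5.18 -0.24 -0.22]
```

>>> carry_out(motion=[5.2,0,0,0.02,-0.002,0.001,-1,0,0,0,0.035,0,0,-1,0,0,0,0.035,0,0,-1,0,0,0,0.02,0,0,-1,0,0,0,0,0,0,-1])

```text
time_s: 3.9
eef_pos: [0.5603, 0.209, 0.1048]
eef_rot: [0.532, 0.471, 0.53, -0.464]
wrist_force: [-1.0, 0.2, 0.3]
opening: 0.996
```

Run:
```python
from h import *
a=ctrl.camera("scene");b=ctrl.camera("top")
to([.559,.205,.08],7.5)
look("scene",["round_tip_head"]);look("top",["round_tip_head"])
cv2.imwrite("pics/d1.png",np.hstack([cv2.resize(a[170:320,280:440],(400,375),interpolation=3),cv2.resize(b[130:280,80:240],(400,375),interpolation=3)]))
```

```text
t 4.0 tcp [0.5623 0.2092 0.1079] F [ 0.3 -0.4 -0.5] op 1.0 q [0.16 0.36 1.65 0.   1.12 0.03] yang 7.22 tilt x [ 0.014  0.007 -1.   ]
shift [ 0.0279 -0.0042  0.0039] turn [-0.28 -0.27 -0.82]
scene round_tip_head 0.65 [0.4416 0.1945 0.0895] [386. 227.]
top round_tip_head 0.67 [0.6749 0.1755 0.092 ] [162. 151.]
top round_tip_head 0.59 [0.4409 0.1994 0.0909] [148. 244.]
top round_tip_head 0.45 [0.559  0.2075 0.1031] [146. 196.]
```

View pics/d1.png

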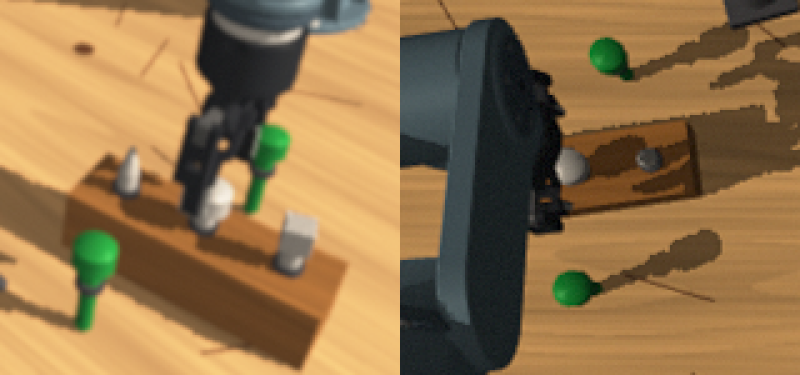

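The fingers straddle the round head (left half of the crop at about (215,195)), and its neighbours are clear. I'll go down and close.

>>> carry_out(motion=[0,0,-0.8,0.015,-0.003,0.003,-1,0,0,0,0.012,0,0,-1,0,0,0,0.002,0,0,-1])

```text
time_s: 4.4
eef_pos: [0.5641, 0.2063, 0.0826]
eef_rot: [0.532, 0.471, 0.529, -0.464]
wrist_force: [0.1, 0.3, -0.1]
opening: 0.999
```

```bash
python3 -c "
from h import *
to([.559,.205,.08],7.5)"
```

```text
t 4.4 tcp [0.5641 0.2063 0.0826] F [ 0.1  0.3 -0.1] op 0.999 q [0.15 0.4  1.66 0.01 1.08 0.02] yang 7.22 tilt x [ 0.009  0.006 -1.   ]
shift [ 0.0025 -0.0053  0.0007] turn [-0.27 -0.29 -0.58]
```

>>> carry_out(motion=[0,-0.3,-0.6,0.001,-0.004,0,-1,0,0,0,0,0,0,1,0,0,0,0,0,0,1,0,0,0,0,0,0,1,0,0,0,0,0,0,1,0,0,0,0,0,0,1,0,0,0,0,0,0,1])

```text
time_s: 5.1
eef_pos: [0.5594, 0.2057, 0.0815]
eef_rot: [0.53, 0.467, 0.531, -0.468]
wrist_force: [-0.0, 0.9, -0.3]
opening: 0.397
```

```bash
python3 -c "
from h import *
to([.559,.205,.08],7.5)"
```

```text
t 5.1 tcp [0.5594 0.2057 0.0815] F [-0.   0.9 -0.3] op 0.397 q [ 0.15  0.4   1.66 -0.    1.09  0.03] yang 7.23 tilt x [-0.002 -0.001 -1.   ]
shift [ 0.0015 -0.0005  0.0006] turn [-0.27  0.05  0.14]
```

>>> carry_out(motion=[0,0,0,-0.004,0,0,1,0,0,0,-0.015,0,0,1,0,0,0,-0.025,0,0,1,0,0,0,-0.03,0,0,1,0,0,0,-0.035,0,0,1,0,0,0,-0.035,0,0,1,0,0,0,-0.03,0,0,1,0,0,0,0,0,0,1])

```text
time_s: 5.9
eef_pos: [0.56, 0.2058, 0.267]
eef_rot: [0.531, 0.468, 0.53, -0.467]
wrist_force: [1.3, 0.0, -2.1]
opening: 0.401
```

```bash
python3 -c "
from h import *
to([.5875,-.2195,.24],7.5)"
```

```text
t 5.9 tcp [0.56   0.2058 0.267 ] F [ 1.3  0.  -2.1] op 0.401 q [ 0.15  0.2   1.51 -0.    1.43  0.03] yang 7.2 tilt x [ 0.001 -0.    -1.   ]
shift [ 0.0272 -0.0261  0.4253] turn [-0.3   0.03 -0.07]
```

>>> carry_out(motion=[0,0,0,0,-0.001,0.02,1,0,0,0,0,-0.002,0.04,1,0,0,0,0,-0.003,0.045,1,0,0,0,0,-0.003,0.045,1,0,0,0,0,-0.003,0.045,1,0,0,0,0,-0.003,0.045,1,0,0,0,0,-0.003,0.045,1,0,0,0,0,-0.003,0.045,1,0,0,0,0,-0.003,0.04,1,0,0,0,0,-0.002,0.02,1])

```text
time_s: 6.9
eef_pos: [0.5796, -0.1933, 0.2618]
eef_rot: [0.53, 0.465, 0.535, -0.465]
wrist_force: [0.1, 0.7, -2.9]
opening: 0.399
```

```bash
python3 -c "
from h import *
to([.5875,-.2195,.24],7.5)"
```

```text
t 6.9 tcp [ 0.5796 -0.1933  0.2618] F [ 0.1  0.7 -2.9] op 0.399 q [-0.52  0.24  1.47  0.    1.43 -0.65] yang 7.68 tilt x [-0.005  0.005 -1.   ]
shift [0.0216 0.0044 0.0271] turn [ 0.18 -0.31  0.25]
```

>>> carry_out(motion=[0,-0.3,0.3,0.012,0.002,0.015,1,0,0,0,0.015,0.002,0.01,1,0,0,0,0.01,0,0.002,1,0,0,0,0,0,0,1])

```text
time_s: 7.3
eef_pos: [0.5854, -0.2215, 0.2176]
eef_rot: [0.53, 0.466, 0.533, -0.466]
wrist_force: [-0.1, 0.3, -2.5]
opening: 0.401
```

```bash
cat > see.py <<'E'
from h import *
import sys
a=ctrl.camera("scene");b=ctrl.camera("top")
o=info()
for c in("scene","top"): look(c,["round_tip","round_tip_head","socket_mouth","handle"])
print("proj of mouth .5875,-.2195:",proj("scene",[.5875,-.2195,.135]),proj("top",[.5875,-.2195,.135]))
cv2.imwrite(sys.argv[1],np.hstack([cv2.resize(a[100:220,180:280],(400,480),interpolation=3),cv2.resize(b[130:250,270:370],(400,480),interpolation=3)]))
E
python3 see.py pics/e1.png
```

```text
t 7.4 tcp [ 0.5862 -0.2214  0.2196] F [-1.4 -0.2 -1.6] op 0.402 q [-0.55  0.31  1.48  0.    1.36 -0.68] yang 7.54 tilt x [-0.002  0.002 -1.   ]
scene round_tip 0.94 [0.6747 0.1721 0.0017] [313. 301.]
scene round_tip 0.85 [ 0.4388  0.1958 -0.0026] [379. 255.]
scene round_tip 0.48 [ 0.5849 -0.225   0.15  ] [225. 160.]
scene round_tip_head 0.89 [0.6759 0.1725 0.0915] [317. 271.]
scene round_tip_head 0.86 [0.4383 0.197  0.0896] [388. 227.]
scene round_tip_head 0.64 [ 0.5888 -0.2228  0.2376] [224. 131.]
scene socket_mouth 0.63 [ 0.5885 -0.2248  0.1345] [225. 166.]
top round_tip 0.6 [ 0.677   0.1742 -0.0062] [171. 159.]
top round_tip 0.53 [ 0.5836 -0.2207  0.1458] [322. 184.]
top round_tip 0.53 [ 0.4393  0.1947 -0.0014] [160. 245.]
top round_tip_head 0.7 [0.4424 0.1964 0.0911] [150. 243.]
top round_tip_head 0.66 [0.6748 0.1727 0.0908] [163. 152.]
top round_tip_head 0.52 [0.5636 0.134  0.1005] [176. 194.]
top socket_mouth 0.55 [ 0.5882 -0.2172  0.1327] [319. 183.]
top handle 0.61 [ 0.5889 -0.2213  0.0033] [313. 190.]
proj of mouth .5875,-.2195: [226.16828478 166.10232189] [320.40150512 182.7495858 ]
```

View pics/e1.png

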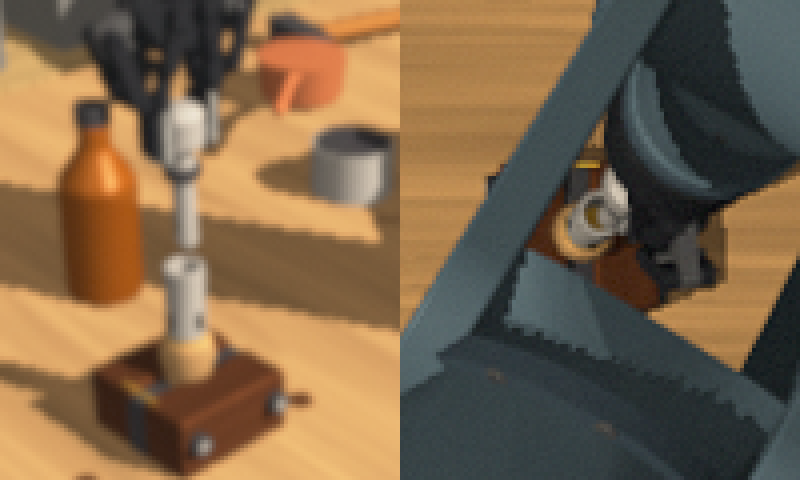

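The shank hangs almost over the mouth: in the crop its foot is at (187,245) and the mouth centre at (186,265). The networks suggest another +3 mm in x and +1.5 mm in y. I'll shift, then check at sub-pixel level.

>>> carry_out(motion=[0,0,0,0,0.003,-0.001,1,0,0,0,0.003,0,0,1,0,0,0,0.001,0,0,1])

```text
time_s: 8.1
eef_pos: [0.5903, -0.2214, 0.2181]
eef_rot: [0.532, 0.467, 0.531, -0.466]
wrist_force: [-0.1, -0.1, -2.9]
opening: 0.401
```

Run:
```python
from h import *
N=3
a=np.mean([cv2.cvtColor(ctrl.camera("scene"),cv2.COLOR_BGR2GRAY).astype(float) for _ in range(N)],0)
b=np.mean([ctrl.camera("top").astype(float) for _ in range(N)],0)
o=info();t=o["eef_pos"]
for r in list(range(146,164,3))+list(range(164,184,2)): print(r,a[r,216:238].round().astype(int))
print("axis of TCP at z .16,.15; mouth col/row at .135:",proj("scene",[t[0],t[1],.16]).round(2),proj("scene",[t[0],t[1],t[2]-.0705]).round(2),proj("scene",[t[0],t[1],.135]).round(2),proj("scene",[t[0],t[1],.1]).round(2))
look("scene",["round_tip","socket_mouth","plunger"]);look("top",["round_tip","socket_mouth","plunger"])
cv2.imwrite("pics/f1.png",np.hstack([cv2.resize(a[140:190,205:247],(420,500),interpolation=3)[:,:,None].repeat(3,2),cv2.resize(b[165:205,305:335],(375,500),interpolation=3)]))
```

```text
t 8.4 tcp [ 0.5903 -0.2216  0.2186] F [ 0.   0.7 -2.6] op 0.403 q [-0.55  0.31  1.47  0.    1.35 -0.68] yang 7.48 tilt x [ 0.003 -0.001 -1.   ]
146 [187 185 182 175 155 124  99  97 112 136 157 162 166 172 177 180 183 185
 185 185 185 185]
149 [190 190 190 189 180 152 126 132 159 186 197 190 178 172 170 169 168 169
 172 173 178 180]
152 [113 116 126 142 142 128 116 128 156 182 195 191 179 174 173 172 175 178
 179 177 174 173]
155 [ 94  94  95  96  96  98 103 122 152 180 193 177 133 103  98  99 101 106
 108 109 109 110]
158 [ 90  90  91  92  93  94  99 119 149 177 194 182 139 104  98  99  99 100
  99  99  99  97]
161 [ 92  90  89  88  88  89  94 111 135 159 170 155 119  98  95  97  97  97
  97  97  97  98]
164 [ 92  89  90  89  93 111 136 160 172 165 149 139 138 133 121 103  93  92
  94  96  96  97]
166 [ 93  92  91  95 118 158 189 202 198 178 146 126 131 155 164 132  97  88
  89  91  91  93]
168 [ 96  93  92  93 103 127 153 171 177 170 164 171 183 194 187 149 106  90
  88  88  88  88]
170 [117 114 103  97  96  97 104 117 133 149 166 183 196 201 187 149 108  94
  93  94  92  90]
172 [1
[... 503 characters left out ...]
00 125 148 167 181 179 166 166 172 162 151
 158 171 178 180]
axis of TCP at z .16,.15; mouth col/row at .135: [224.52 158.11] [224.69 161.99] [224.87 166.16] [225.35 177.05]
scene round_tip 0.77 [ 0.6741  0.1738 -0.0026] [313. 302.]
scene round_tip 0.62 [ 0.5866 -0.2237  0.1486] [225. 161.]
scene round_tip 0.56 [ 0.4367  0.1969 -0.0005] [380. 254.]
scene socket_mouth 0.6 [ 0.5883 -0.2244  0.133 ] [225. 166.]
top round_tip 0.67 [ 0.4364  0.1952 -0.0005] [160. 246.]
top socket_mouth 0.61 [ 0.5862 -0.2184  0.1316] [320. 184.]
top plunger 0.6 [ 0.5874 -0.2209  0.1041] [319. 185.][ WARN:0@8.943] global loadsave.cpp:1063 imwrite_ Unsupported depth image for selected encoder is fallbacked to CV_8U.
```

View pics/f1.png

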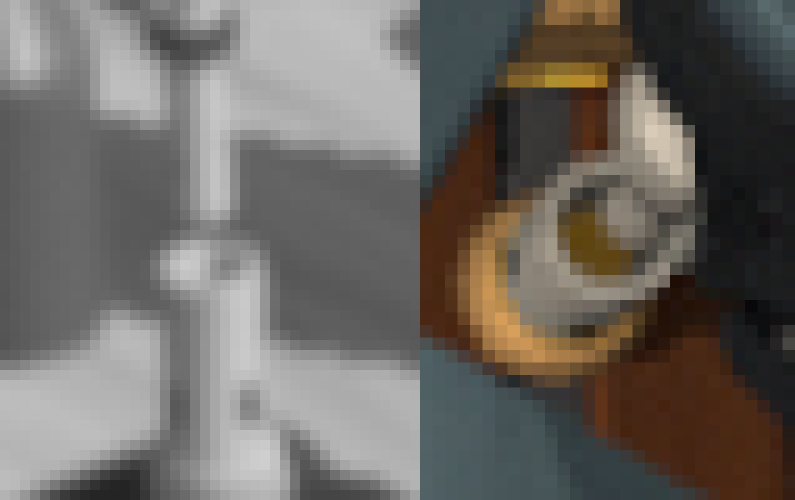

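The sub-pixel check puts the mouth about 2.7 mm in −x and 1.2 mm in +y from the TCP axis. In the right half of the crop, the bore centre is at about (620,231) and the foot blob at about (640,200). I'll correct and go gently into the bore.

>>> carry_out(motion=[0,0,0,0,-0.0025,-0.0016,1,0,0,0,0,0,0,1])

```text
time_s: 8.9
eef_pos: [0.5874, -0.2202, 0.2185]
eef_rot: [0.533, 0.467, 0.531, -0.466]
wrist_force: [-0.0, -0.0, -2.0]
opening: 0.398
```

```bash
python3 -c "
from h import *
to([.5876,-.2204,.195],7.5)"
```

```text
t 8.9 tcp [ 0.5874 -0.2202  0.2185] F [-0. -0. -2.] op 0.398 q [-0.55  0.3   1.48  0.    1.35 -0.68] yang 7.48 tilt x [ 0.003 -0.001 -1.   ]
shift [0.0235 0.0001 0.0002] turn [-0.02  0.07 -0.16]
```

>>> carry_out(motion=[0,0,-0.2,0.006,0,0,1,0,0,0,0.004,0,0,1,0,0,0,0.004,0,0,1,0,0,0,0.003,0,0,1,0,0,0,0.003,0,0,1,0,0,0,0.002,0,0,1,0,0,0,0,0,0,1])

```text
time_s: 9.6
eef_pos: [0.588, -0.22, 0.1946]
eef_rot: [0.532, 0.466, 0.531, -0.466]
wrist_force: [0.6, 0.2, -3.4]
opening: 0.402
```

```bash
python3 -c "
from h import *
to([.5876,-.2204,.195],7.5)"
```

```text
t 9.6 tcp [ 0.588  -0.22    0.1946] F [ 0.6  0.2 -3.4] op 0.402 q [-0.55  0.33  1.5  -0.    1.31 -0.68] yang 7.49 tilt x [ 0.001 -0.001 -1.   ]
shift [-0.0004 -0.0005  0.0003] turn [-0.01  0.08 -0.03]
```

There's no rim contact, and the foot should be about 11 mm inside. I'll continue down to the plunger.

>>> carry_out(motion=[0,0,0,0.005,0,0,1,0,0,0,0.005,0,0,1,0,0,0,0.005,0,0,1,0,0,0,0.004,0,0,1,0,0,0,0.003,0,0,1,0,0,0,0,0,0,1,0,0,0,0,0,0,1])

```text
time_s: 10.3
eef_pos: [0.5881, -0.2204, 0.1713]
eef_rot: [0.532, 0.466, 0.531, -0.467]
wrist_force: [-0.2, -0.4, 0.1]
opening: 0.401
```

```bash
python3 -c "
from h import *
to([.5876,-.2204,.1605],7.5)"; python3 see.py pics/g1.png
```

```text
t 10.3 tcp [ 0.5881 -0.2204  0.1713] F [-0.2 -0.4  0.1] op 0.401 q [-0.55  0.35  1.52 -0.    1.27 -0.68] yang 7.49 tilt x [ 0.001 -0.002 -1.   ]
shift [ 0.0108 -0.0005 -0.    ] turn [-0.01  0.12 -0.04]
t 10.4 tcp [ 0.5882 -0.2204  0.1714] F [-0.1  0.3  0.4] op 0.399 q [-0.55  0.35  1.52 -0.    1.27 -0.68] yang 7.49 tilt x [ 0.001 -0.002 -1.   ]
scene round_tip 0.96 [ 0.6758  0.1688 -0.0029] [311. 301.]
scene round_tip 0.77 [ 0.5865 -0.2254  0.1   ] [226. 176.]
scene round_tip 0.63 [ 0.4386  0.1946 -0.0009] [379. 254.]
scene round_tip_head 0.94 [0.4426 0.1964 0.0923] [387. 226.]
scene round_tip_head 0.87 [0.6735 0.1718 0.0886] [317. 272.]
scene round_tip_head 0.72 [ 0.5905 -0.2218  0.1925] [224. 147.]
scene socket_mouth 0.76 [ 0.5886 -0.2228  0.1372] [225. 165.]
scene handle 0.6 [ 0.5891 -0.2241  0.0013] [226. 205.]
top round_tip 0.66 [ 0.6728  0.1714 -0.0048] [172. 161.]
top round_tip 0.59 [ 0.4363  0.2004 -0.0015] [158. 246.]
top round_tip 0.41 [ 0.5847 -0.221   0.102 ] [319. 186.]
top round_tip_head 0.77 [0.4419 0.1989 0.0903] [149. 244.]
top round_tip_head 0.49 [ 0.5882 -0.2194  0.1922] [325. 178.]
top socket_mouth 0.58 [ 0.589  -0.2162  0.1339] [319. 182.]
top handle 0.6 [ 0.5872 -0.2213  0.0019] [313. 191.]
proj of mouth .5875,-.2195: [226.16828478 166.10232189] [320.40150512 182.7495858 ]
```

View pics/g1.png

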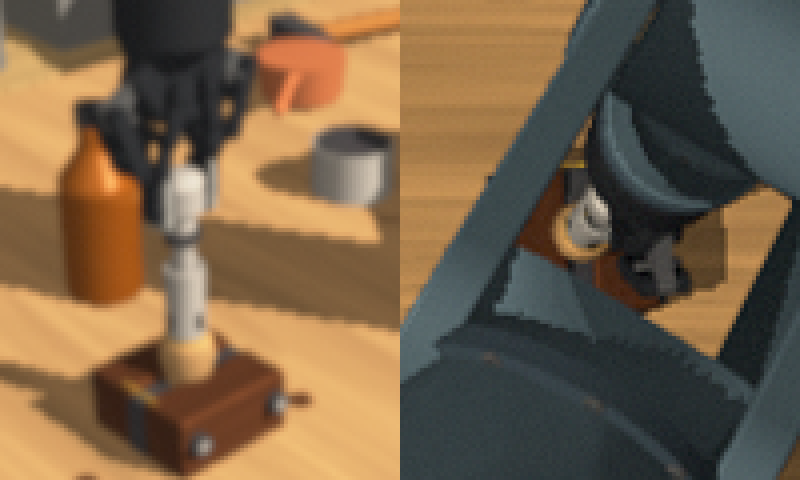

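The shank is in the bore, with the collar just above the rim (crop about (186,250)), and the spring carries about 3 N. Next I'll press about 10.5 mm further. With the tip's weight taken off, 12 N on the plunger means a wrist Fz of about +9.5 N.

>>> carry_out(motion=[0,0,0,0.004,0,0,1,0,0,0,0.003,0,0,1,0,0,0,0.002,0,0,1,0,0,0,0.001,0,0,1,0,0,0,0,0,0,1,0,0,0,0,0,0,1])

```text
time_s: 11.4
eef_pos: [0.5885, -0.2212, 0.1638]
eef_rot: [0.533, 0.466, 0.53, -0.467]
wrist_force: [-3.4, 1.3, 5.7]
opening: 0.402
```

```bash
python3 -c "
from h import *
to([.5876,-.2204,.1607],7.5)
f=[]
for _ in range(5): ctrl.camera('scene'); f.append(ctrl.get_obs()['wrist_force'])
print(np.mean(f,0)); info()"
```

```text
t 11.4 tcp [ 0.5885 -0.2212  0.1638] F [-3.4  1.3  5.7] op 0.402 q [-0.55  0.36  1.53 -0.    1.25 -0.68] yang 7.5 tilt x [ 0.002 -0.004 -1.   ]
shift [ 0.0031 -0.0008 -0.0009] turn [-0.    0.25 -0.09]
[-2.58578381  1.04238942  6.55687854]
t 11.65 tcp [ 0.5885 -0.2211  0.1639] F [-2.6  0.9  6.8] op 0.4 q [-0.55  0.36  1.53 -0.    1.25 -0.68] yang 7.5 tilt x [ 0.002 -0.004 -1.   ]
```

There's a slight side load of (−2.6, +1) N from the bore wall. I'll ease toward it and go the remaining 3 mm.

>>> carry_out(motion=[0,0.2,-0.1,0.001,-0.0015,-0.001,1,0,0,0,0.0015,0,0,1,0,0,0,0.001,0,0,1,0,0,0,0,0,0,1,0,0,0,0,0,0,1])

```text
time_s: 12.15
eef_pos: [0.5884, -0.2212, 0.1642]
eef_rot: [0.534, 0.466, 0.53, -0.466]
wrist_force: [-1.2, 1.2, 5.8]
opening: 0.403
```

```bash
cat > f.py <<'E'
from h import *
to([.5876,-.2204,.1607],7.5)
f=[]
for _ in range(5): ctrl.camera('scene'); f.append(ctrl.get_obs()['wrist_force'])
print(np.mean(f,0)); info()
E
python3 f.py
```

```text
t 12.15 tcp [ 0.5884 -0.2212  0.1642] F [-1.2  1.2  5.8] op 0.403 q [-0.55  0.36  1.53 -0.    1.25 -0.68] yang 7.51 tilt x [ 0.004 -0.003 -1.   ]
shift [ 0.0034 -0.0007 -0.0009] turn [ 0.01  0.22 -0.21]
[-2.32902325  1.01392874  6.44043172]
t 12.4 tcp [ 0.5884 -0.2212  0.1641] F [-2.3  0.2  6.4] op 0.396 q [-0.55  0.36  1.53 -0.    1.25 -0.68] yang 7.51 tilt x [ 0.004 -0.003 -1.   ]
```

Zero-shift rows re-base on the measured pose and let the push relax. I'll hold with a continuing push instead.

>>> carry_out(motion=[0,0.2,-0.2,0.003,-0.002,-0.002,1,0,0,0,0.003,-0.001,-0.001,1])

```text
time_s: 12.6
eef_pos: [0.5878, -0.2199, 0.1612]
eef_rot: [0.535, 0.467, 0.529, -0.466]
wrist_force: [-1.2, 1.0, 8.7]
opening: 0.406
```

```bash
python3 f.py
```

```text
t 12.6 tcp [ 0.5878 -0.2199  0.1612] F [-1.2  1.   8.7] op 0.406 q [-0.55  0.36  1.54  0.    1.24 -0.68] yang 7.51 tilt x [ 0.007 -0.004 -1.   ]
shift [ 0.0005 -0.0002  0.0005] turn [ 0.01  0.28 -0.39]
[-0.34260506  0.26448203  7.75353056]
t 12.85 tcp [ 0.5877 -0.2199  0.1613] F [-0.3  0.7  7.2] op 0.399 q [-0.55  0.36  1.54  0.    1.24 -0.68] yang 7.51 tilt x [ 0.007 -0.004 -1.   ]
```

>>> carry_out(motion=[0,0,0,0.0025,0,0,1])

```text
time_s: 12.95
eef_pos: [0.5882, -0.2206, 0.1602]
eef_rot: [0.535, 0.467, 0.528, -0.466]
wrist_force: [-4.7, 0.9, 9.4]
opening: 0.406
```

```bash
sed -i 's/range(5)/range(8)/' f.py; python3 f.py
```

```text
t 12.95 tcp [ 0.5882 -0.2206  0.1602] F [-4.7  0.9  9.4] op 0.406 q [-0.55  0.36  1.54 -0.    1.24 -0.68] yang 7.51 tilt x [ 0.009 -0.006 -1.   ]
shift [-0.0005 -0.0006 -0.0003] turn [ 0.01  0.38 -0.44]
[-2.97771816  0.50057065  8.95740386]
t 13.35 tcp [ 0.5881 -0.2205  0.16  ] F [-2.7  0.6  9.7] op 0.402 q [-0.55  0.36  1.54 -0.    1.24 -0.68] yang 7.5 tilt x [ 0.008 -0.005 -1.   ]
```

The plunger now carries about 11.5 N. I'll hold it for over 1.5 s, check stability and take a last look.

Run:
```python
from h import *
F=[];P=[]
for _ in range(30):
    a=ctrl.camera("scene");o=ctrl.get_obs();F.append(o["wrist_force"]);P.append(o["eef_pos"])
F=np.array(F);P=np.array(P);print(F.mean(0),F.min(0),F.max(0),P[0],P[-1]);info()
b=ctrl.camera("top")
T=["round_tip","round_tip_head","square_tip_head","point_tip_head","socket_mouth","bottle","stake"]
look("scene",T);look("top",T)
cv2.imwrite("pics/z1.png",np.hstack([cv2.resize(a[100:220,180:280],(400,480),interpolation=3),cv2.resize(a,(400,480))]))
```

```text
[-3.04060462  0.429787    9.00952314] [-3.68405661 -0.47247327  7.69462203] [-1.89817216  1.35560143  9.85475751] [ 0.5880732  -0.22052239  0.16004376] [ 0.58806327 -0.22048957  0.1600672 ]
t 14.85 tcp [ 0.5881 -0.2205  0.1601] F [-3.2  0.6  9.4] op 0.401 q [-0.55  0.36  1.54 -0.    1.24 -0.68] yang 7.51 tilt x [ 0.008 -0.005 -1.   ]
scene round_tip 0.86 [ 0.6732  0.1747 -0.0017] [314. 302.]
scene round_tip 0.73 [ 0.44    0.1934 -0.0022] [378. 255.]
scene round_tip_head 0.74 [ 0.5178 -0.4245 -0.0009] [206. 172.]
scene round_tip_head 0.73 [0.6751 0.1725 0.0866] [317. 273.]
scene round_tip_head 0.7 [ 0.5898 -0.2212  0.1784] [225. 152.]
scene square_tip_head 0.53 [0.5482 0.2797 0.0997] [399. 265.]
scene point_tip_head 0.65 [0.5713 0.1277 0.1053] [331. 232.]
scene point_tip_head 0.23 [ 0.5895 -0.2199  0.1369] [225. 166.]
scene socket_mouth 0.84 [ 0.5893 -0.2213  0.1368] [225. 166.]
scene stake 0.8 [0.7758 0.0282 0.0017] [233. 287.]
top round_tip 0.73 [ 0.6738  0.1768 -0.0028] [170. 160.]
top round_tip 0.57 [ 0.5858 -0.2192  0.0858] [317. 187.]
top round_tip_head 0.72 [0.4413 0.2034 0.0939] [147. 244.]
top round_tip_head 0.71 [0.6738 0.1745 0.092 ] [163. 152.]
top round_tip_head 0.42 [ 0.5892 -0.2221  0.1805] [325. 179.]
top square_tip_head 0.53 [0.5436 0.2835 0.1022] [115. 202.]
top point_tip_head 0.49 [0.5658 0.1349 0.1026] [176. 193.]
top socket_mouth 0.85 [ 0.5886 -0.2186  0.1346] [320. 182.]
top bottle 0.8 [ 0.5147 -0.4216  0.0013] [387. 218.]
top bottle 0.27 [ 0.7774  0.0348 -0.002 ] [221. 125.]
top stake 0.83 [0.7762 0.0406 0.0019] [219. 125.]
```

View pics/z1.png

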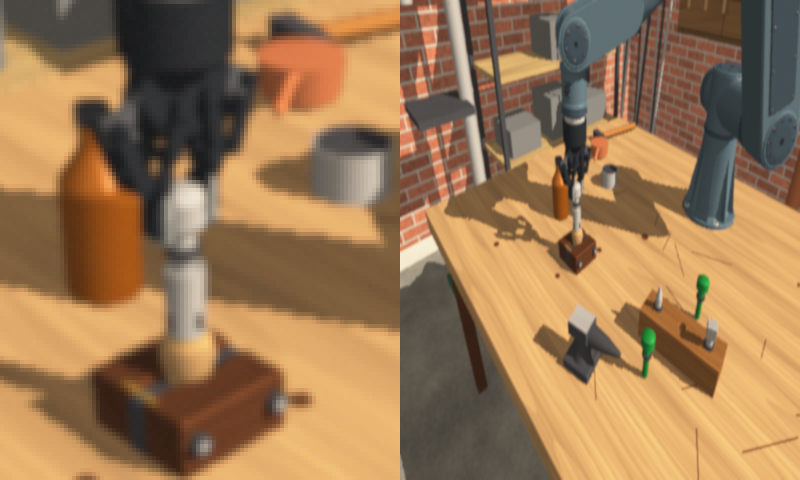

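The collar sits just above the rim (crop about (186,255)), the push is steady, and the other things are where they were. I'm handing in.

```bash
python3 -c "
from h import *
info(); print(ctrl.hand_in()); info()"
```

```text
t 15.6 tcp [ 0.5881 -0.2205  0.1601] F [-2.5 -0.2  8.9] op 0.397 q [-0.55  0.36  1.54 -0.    1.24 -0.68] yang 7.51 tilt x [ 0.008 -0.005 -1.   ]
the job is handed in; nothing more can be done
None
the job is handed in; nothing more can be done
```

The round-headed tip is in the socket, gripped and pressing on the spring, and I handed the job in at 15.6 s. No verdict is reported. I took it from the rack's middle hole, lined it up over the socket with both cameras and lowered it onto the plunger.

**Push:** over the last 1.5 s of measuring, the wrist force averaged 9.0 N (7.7 to 9.9 N). Adding the tip's weight, that is about 11.5 N on the plunger. The arm did not move in that time.

**Depth:** arm height puts the shank foot about 45.5 mm below the rim, so the collar is about 8.5 mm above it. The networks put the head 1 to 3 mm lower than intended, which is within their error and within the allowed band.

**Alignment:** the tip is within about 1 mm of the socket axis. The tool leans about 0.01 rad. A side load of about 3 N from the bore wall remained. I eased it off once, but it came back on the final push, and I left it.

**Other things:** the other two tips, bottle and stake read as unmoved within the networks' noise. The largest difference was about 11 mm, in the stake's y between the two cameras. I never touched any of them or the green look-alikes.

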